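Spacer, tube clip and end cap onto the lamp rod

TASK

Slide the grey spacer onto the steel rod of the bracket, then the white tube clip, then the orange end cap with its open end first. Gently press the cap along the rod, by feel, until all three are tight together and the sprung brass stop behind them gives a millimetre or two, then let go, leaving them together without gaps. Do not force the bracket, and leave the bulb, battery box and torch where they stand.

Things in the scene. Friction and masses are not known exactly. Their poses are not given: they have to be found in the camera images.
- rod_root (a point): Steel bracket fixed to the shelf: dark upright plate 56 wide, 118 tall; foot 80 x 100, 12 high, reaching 20 out under the rod. A horizontal steel rod, 14 diameter and 118 long, its last 7 tapering to 6 diameter, stands out of the plate. This point is on the rod's axis at the plate's outer face, 90 above the shelf. Its y axis runs along the rod outwards to the tip, z is up
- rod_tip (a point): Centre of the rod's free tip, 118 along y from rod_root, same axes
- tongue_mid (a point): Sprung brass tongue on top of the rod, 99 to 118 from rod_root, up to 2.6 proud, with a ramp towards the tip; this point lies 106 along the rod, on its axis. It rubs in the cap's bore (about 2 to 12 N to slide the cap, varying along the way) and then keeps the cap from sliding off again. Spacer and clip pass over it nearly freely
- bracket: The bracket with all it carries; origin on the shelf right below rod_root, same axes. At the rod's root a black collar, clamped by hand and not measured, bears a sprung brass stop disc, 29 diameter. Its outer face is 20 to 44 from the plate: feel for it. It gives under about 1.5 N, then 3 N per mm, and is solid after 2.5. Over 25 N on the bracket, or 13 N between the parts, is too much
- spacer_center (a point): Grey plastic spacer block, 36 wide (x), 26 long (y), 48 tall, standing on the shelf, 60 g. A bore of 20 diameter passes right through along y. This point is the centre of the block and of the bore, 24 above its foot. Either end may go first
- clip_bore (a point): White plastic LED tube clip: a block 36 wide (x), 26 long (y), 40 tall on two 20 mm legs (the jaws for the tube), standing on its legs, 60 tall in all, 60 g. A bore of 20 diameter passes right through along y. This point is the centre of the bore, 40 above the foot of the legs and half-way along the block. Either end may go first
- cap_center (a point): Orange plastic end cap, a block 36 wide (x), 58 long (y), 48 tall, standing on the shelf, 60 g. A blind bore of 15.6 diameter, 52 deep, opens on its -y face, 29 from this point; the +y end is closed and bears a black disc. The bore is 24 above the foot. This point is the centre of the block, on the bore's axis. At the start its -y face looks roughly the same way as the bracket's -y
- torch_center (a point): Silver aluminium torch standing on its lens end, 42 diameter, 120 tall; its centre
- battery_box_center (a point): Blue plastic battery box, 60 x 95 x 34 tall; its centre
- bulb_center (a point): Glass globe bulb, 80 diameter, upright in a black foot of 64 diameter, 115 tall in all; a point on its axis 50 up
- spacer: The grey spacer; origin at its foot, 24 below spacer_center, same axes
- clip: The white clip; origin at its foot, 40 below clip_bore, same axes
- cap: The orange cap; origin at its foot, 24 below cap_center, same axes
There are look-alikes about, which are no part of the job. Leave any blue or red look-alike of the spacer alone.

How it is judged:
On the way, in this order (a step that is already met when the one before it is completed fails the run):
1. the grey spacer is on the rod, with neither clip nor cap on it (x of spacer_center in the frame of rod_root between -0.005 and 0.005 m and z of spacer_center in the frame of rod_root between -0.005 and 0.005 m and y of spacer_center in the frame of rod_root between 0.02 and 0.08 m and distance between each of clip_bore, cap_center and rod_root above 0.13 m), for 0.1 s.
2. the white clip is on the rod outside the spacer, before the cap (x of spacer_center in the frame of rod_root between -0.005 and 0.005 m and z of spacer_center in the frame of rod_root between -0.005 and 0.005 m and y of spacer_center in the frame of rod_root between 0.02 and 0.08 m and x of clip_bore in the frame of rod_root between -0.005 and 0.005 m and z of clip_bore in the frame of rod_root between -0.005 and 0.005 m and y of clip_bore in the frame of rod_root between 0.045 and 0.105 m and y of clip_bore in the frame of spacer_center above 0.022 m and distance between cap_center and rod_root above 0.13 m), for 0.1 s.
3. the cap on the rod is pressed against the clip with more than 3.5 N, and the stack against the bracket's stop (x of cap_center in the frame of rod_root between -0.004 and 0.004 m and z of cap_center in the frame of rod_root between -0.004 and 0.004 m and contact force between cap and clip above 3.5 N and contact force between clip and spacer above 2.5 N and contact force between spacer and bracket above 2.5 N), for 0.15 s.
At the end, for the whole second after the job is handed in: Spacer, clip and cap are on the rod in that order from the plate outwards: bores within 5 mm (cap 4 mm) of the rod's axis and aligned with it to 0.2 rad (cap 0.15), neighbours touching (within 2.5 mm), all at rest (x of spacer_center in the frame of rod_root between -0.005 and 0.005 m and z of spacer_center in the frame of rod_root between -0.005 and 0.005 m and y of spacer_center in the frame of rod_root between 0.02 and 0.08 m and x of clip_bore in the frame of rod_root between -0.005 and 0.005 m and z of clip_bore in the frame of rod_root between -0.005 and 0.005 m and y of clip_bore in the frame of rod_root between 0.045 and 0.105 m and x of cap_center in the frame of rod_root between -0.004 and 0.004 m and z of cap_center in the frame of rod_root between -0.004 and 0.004 m and angle between the y axis of each of spacer_center, clip_bore and the y axis of rod_root, either way round below 0.2 rad and angle between the y axis of cap_center and the y axis of rod_root, either way round below 0.15 rad and y of clip_bore in the frame of spacer_center between 0.0235 and 0.0285 m and y of cap_center in the frame of clip_bore between 0.0395 and 0.0445 m and linear speed of each of spacer, clip, cap below 0.02 m/s).
It fails at once if more than 25 N on the bracket, its rod or its stop (contact force between bracket and anything else above 25 N).
It fails at once if cap and clip pressed together with more than 13 N (contact force between cap and clip above 13 N).
It fails at once if clip and spacer pressed together with more than 13 N (contact force between clip and spacer above 13 N).
It fails at once if the torch, the battery box or the bulb is moved more than 15 mm (distance of any of torch_center, battery_box_center, bulb_center from where it was at the start of the episode above 0.015 m).
It also fails if it takes over 72 s, if anything falls off the work surface, if the arm or the gripper's body presses on something with over 40 N, if the wrist force passes 120 N, or if a joint passes its speed limit or range.

ROBOT

A 6-joint arm with a two-finger parallel gripper is mounted at the origin on the work surface. World frame = base frame: x ahead of the robot, y to its left, z up, the work surface at z = 0. Lengths are in m, angles in rad, forces in N, time in s.
With the tool pointing down it reaches from about 0.25 to 0.775 m from the base axis. Payload 4 kg.
Tool frame: the origin (TCP) lies midway between the tips of the shut fingers; the grasp point (between the pads) lies 19 mm behind it; z points along the fingers, y is the direction in which the jaws open and shut (so a half turn about z gives the same grasp; the last joint's range is limited). The gripper opens to 94 mm and grips with 3 to 60 N. Pads are 16 mm wide; open, the fingers measure 119 mm over their backs; the gripper's body (75 mm by 177 mm) begins 78 mm behind the grasp point.
Start: joints at [-1.206, 0.087, 1.371, -0, 1.684, -0.103], TCP at [0.248, -0.491, 0.206] pointing down, gripper open.
Joint ranges: [-3.1, 3.1], [-0.76, 2.03], [0.27, 2.55], [-1.08, 4.22], [0.17, 2.65], [-2.57, 2.57]. Speed limits (rad/s): [2.79, 2.79, 3.14, 3.14, 3.14, 3.14].

INTERFACE

Orientations are given as [roll, pitch, yaw] about the fixed x, y, z axes, in that order (R = Rz(yaw) Ry(pitch) Rx(roll)).
In Python, from bench import robot, cams gives the robot as it stands.
- The arm moves only by the tool step_arm, never from a script. Its argument "plan" is a list that holds one entry, the list of rows, each a list of 5 numbers: the shift along the world's x, y, z in mm, then the turn about the world's z in rad, then the opening in per cent of the stroke, from 0 (shut) to 100 (fully open). In form: [[[tx, ty, tz, turn, fingers], ...]]. A call has 1 to 8 rows; each row is the pose to reach, as a shift and turn from the pose commanded when the call began; what a row does not reach only later rows make up. A row lasts 1/12 s, in which the tool goes at most 41.7 mm and 7.16 degrees, less where a joint would pass 70% of its speed; a pose out of reach is approached as far as the arm can. A call with a gripper value outside its range is refused whole. The fingers move at their own pace and stop on an object; the grip force is fixed at half the most. Time passes only in rows, so rows that repeat a pose let the fingers close. It gives the time, the measured TCP pose, the force and the opening at its end, in the units of the state.
- robot.get_obs(): the state, without advancing time (a new reading comes with each control period).
- cams.snapshot(name): name is "scene" or "top" or "wrist"; returns a dict with "frame" (384x512x3 uint8, red, green, blue), "camera_matrix" (3x3 intrinsics, pixels), "k1" (the pictures are not rectified: a ray, as slopes to the right and down, at radius r is drawn at 1 + k1 r^2 times it, then the intrinsics apply), "origin" and "attitude" of the camera in the world; the wrist camera has in their place "T_tool_cam" (4x4, takes a point from camera to tool coordinates, whose origin is the TCP and whose axes are the flange's). Camera axes: x right, y down, z forward; pixel columns grow to the right and rows downward; lengths in m; the calibration is good to about 2 mm. A picture is of the moment at which its call begins: read the wrist's pose just before it. There is no depth.
- robot.close_job(): hands the job in, once; it reports no verdict.
The state is a dict: "time": time; "joint_positions": joint angles; "qvel": joint speeds; "joint_torque": joint torques, N m; "tool_pos": TCP position; "ee_rot": TCP orientation; "wrist_force": force on the tool from outside, world axes, zero at the start; "wrist_torque": the same for the moment, N m; "width": finger opening in m.
Only numpy, scipy, OpenCV 4.12 (cv2) and the standard library are available. Lean on these libraries where they do the work, as an engineer would, in place of code of your own. Each camera call takes 0.05 s, during which the arm holds its last target. There are 200 camera calls.

## Working session

There is one attempt and no reset: what is moved stays moved. The work goes in short steps, Python scripts to look and compute and a tool call to move; the robot and the scene stay as the last step left them, time stands still between calls to the robot, and variables do not carry over. Pictures are saved under pics/ and viewed, about 8 in all and at most 12, crops included, and the job is handed in when it is done.

Besides the shell and the picture viewer there is one more tool, called after ">>>" by a JSON object that holds its "op" and its "data". step_arm: Moves the arm, as the interface text tells. Its arguments: {"type":"object","properties":{"plan":{"type":"array"}},"required":["plan"]}

```bash
ls; mkdir -p pics; python3 - <<'E'
from bench import robot,cams
import cv2
print(robot.get_obs())
for n in("scene","top","wrist"):
    s=cams.snapshot(n); cv2.imwrite(f"pics/{n}0.png",s["frame"][...,::-1])
    print(n,{k:(v.tolist() if hasattr(v,'tolist') else v) for k,v in s.items() if k!="frame"})
E
```

```text
pics
{'time': 0.0, 'joint_positions': array([-1.20613676e+00,  8.79434610e-02,  1.37223105e+00, -7.09314533e-06,
        1.68360636e+00, -1.03106175e-01]), 'qvel': array([ 0.00051934,  0.00026624, -0.00012168,  0.0006556 , -0.00110822,
        0.00048133]), 'joint_torque': array([-1.07760259e-04, -3.40184677e+01, -3.02426755e+01,  7.18362350e-02,
        3.30178253e-02, -1.74577840e-04]), 'tool_pos': array([ 0.24778581, -0.49040899,  0.20432227]), 'ee_rot': array([-3.13941534e+00, -2.18206288e-04,  4.67764714e-01]), 'wrist_force': array([0.27975076, 0.64558316, 0.78426588]), 'wrist_torque': array([-0.02447852, -0.01987212,  0.00322939]), 'width': 0.09407010378511478}
scene {'camera_matrix': [[436.02158355719916, 0.0, 254.76466534636333], [0.0, 436.02158355719916, 194.34019981595642], [0.0, 0.0, 1.0]], 'k1': -0.17205344805276196, 'origin': [1.0633401014038866, 0.6039126604370297, 0.5989636187369285], 'attitude': [-2.1574148306310663, -0.0016775513759228478, 2.470732361931467]}
top {'camera_matrix': [[441.6886660401445, 0.0, 258.1226651157653], [0.0, 441.6886660401445, 196.0211210511284], [0.0, 0.0, 1.0]], 'k1': -0.03898318117012577, 'origin': [0.48778429634671433, 0.016522563189852377, 0.8944416653111115], 'attitude': [-3.0241943160435416, 0.021132469896807837, -1.5670984580419343]}
wrist {'camera_matrix': [[316.40467713893463, 0.0, 259.62363179791043], [0.0, 316.40467713893463, 194.08681658383227], [0.0, 0.0, 1.0]], 'k1': -0.07369768167848471, 'T_tool_cam': [[-0.0009578746257915791, -0.9602768337187645, -0.27904746029889443, 0.08099297686877659], [0.9999994072602807, -0.0010642724808740578, 0.00022978940592309103, 0.0008150991348976344], [-0.0005176439759958148, -0.27904707478694035, 0.9602772839641495, -0.17753085712269562], [0.0, 0.0, 0.0, 1.0]]}
```

View pics/top0.png

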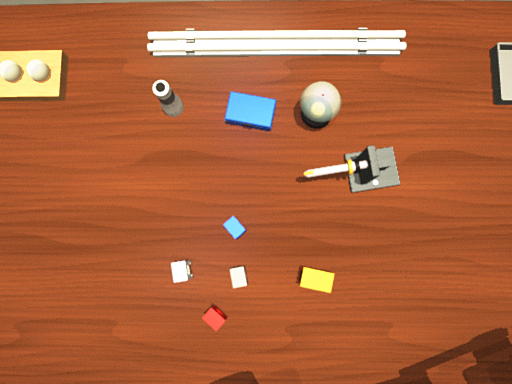

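View pics/scene0.png

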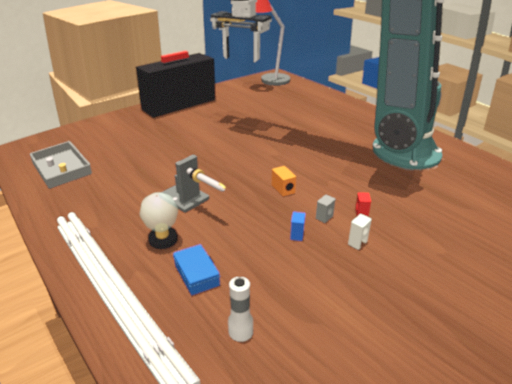

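```bash
cat > h.py <<'E'
import numpy as np,cv2
from scipy.spatial.transform import Rotation as R
from bench import robot,cams
def cam(n):
    o=robot.get_obs(); s=cams.snapshot(n); K=s["camera_matrix"]
    if n=="wrist":
        T=np.asarray(s["T_tool_cam"]); Rt=R.from_euler('xyz',o["ee_rot"]).as_matrix()
        s["R"]=Rt@T[:3,:3]; s["o"]=o["tool_pos"]+Rt@T[:3,3]
    else:
        s["R"]=R.from_euler('xyz',s["attitude"]).as_matrix(); s["o"]=np.asarray(s["origin"])
    return s
def rays(s,px):
    K=np.asarray(s["camera_matrix"]);px=np.atleast_2d(np.asarray(px,float))
    d=(px-K[:2,2])/np.array([K[0,0],K[1,1]]); u=d.copy()
    for _ in range(20): u=d/(1+s["k1"]*(u**2).sum(1,keepdims=True))
    return np.c_[u,np.ones(len(u))]@s["R"].T
def plane(s,px,z):
    v=rays(s,px); return s["o"]+v*((z-s["o"][2])/v[:,2])[:,None]
def project(s,P):
    c=(np.atleast_2d(P)-s["o"])@s["R"]; u=c[:,:2]/c[:,2:]; u=u*(1+s["k1"]*(u**2).sum(1,keepdims=True))
    K=np.asarray(s["camera_matrix"]); return u*np.array([K[0,0],K[1,1]])+K[:2,2]
def blobs(s,mask,z,amin=60):
    out=[]
    for c in cv2.findContours(mask.astype(np.uint8),cv2.RETR_EXTERNAL,cv2.CHAIN_APPROX_NONE)[0]:
        if cv2.contourArea(c)<amin: continue
        px=c[:,0,:].astype(float); P=plane(s,px,z)[:,:2]*1000
        r=cv2.minAreaRect(P.astype(np.float32)); out.append((px.mean(0).round(),np.round(r[0],1),np.round(r[1],1),round(r[2],1)))
    return out
E
python3 - <<'E'
from h import *
s=cam("top");f=s["frame"];hsv=cv2.cvtColor(f,cv2.COLOR_RGB2HSV);H,S,V=cv2.split(hsv)
for n,m,z in(("white",(S<60)&(V>150),.048),("white60",(S<60)&(V>150),.060),("yellow",(H>15)&(H<35)&(S>120)&(V>150),.048),("blue",(H>95)&(H<125)&(S>120),.048)):
    for b in blobs(s,m,z): print(n,*b)
for p in((238,277),(180,271),(317,280),(330,170),(308,173)): print(p,f[p[1],p[0]])
big=cv2.resize(f[130:300,150:410],None,fx=3,fy=3,interpolation=cv2.INTER_CUBIC)
cv2.imwrite("pics/topcrop.png",big[...,::-1])
print("tip",plane(s,[308,173],.09),"root",plane(s,[372,165],.09))
E
```

```text
white [238. 277.] [433.9  72.3] [36.8 27.1] 11.8
white [181. 271.] [444.6 180.5] [38.5 37.9] 11.0
white [326. 170.] [638.3 -98.2] [14.9 83.4] 9.4
white [375. 172.] [ 645.2 -185.5] [82.2 93.7] 9.6
white [321. 101.] [781.3 -89.6] [64.8 71.5] 63.8
white [160.  88.] [806.1 232. ] [32.7 33. ] 46.6
white [ 7. 68.] [852.  551.9] [36.2 32. ] 5.0
white [35. 68.] [852.3 494.5] [37.1 35.9] 4.2
white [505.  67.] [ 841.6 -457.4] [ 28.6 119.7] 85.6
white [277.  42.] [9.029e+02 1.000e-01] [524.8  55.7] 90.0
white60 [238. 277.] [434.7  71.5] [36.3 26.7] 11.8
white60 [181. 271.] [445.2 178.2] [38.  37.4] 11.0
white60 [326. 170.] [636.2 -96.6] [14.7 82.2] 9.4
white60 [375. 172.] [ 642.9 -182.6] [81.  92.4] 9.6
white60 [321. 101.] [777.1 -88.1] [63.9 70.4] 63.8
white60 [160.  88.] [801.6 229. ] [32.2 32.5] 46.6
white60 [ 7. 68.] [846.9 544.3] [35.7 31.6] 5.0
white60 [35. 68.] [847.2 487.7] [36.6 35.4] 4.2
white60 [505.  67.] [ 836.6 -450.6] [ 28.2 118. ] 85.6
white60 [277.  42.] [8.971e+02 3.000e-01] [517.3  54.9] 90.0
yellow [317. 280.] [429.  -76.3] [60.5 38.5] 77.8
blue [250. 111.] [758.   51.8] [92.7 64. ] 79.1
(238, 277) [252 250 240]
(180, 271) [255 255 255]
(317, 280) [255 252 105]
(330, 170) [255 255 255]
(308, 173) [255 248  94]
tip [[ 0.62543532 -0.05787756  0.09      ]] root [[ 0.64049074 -0.17602145  0.09      ]]
```

View pics/topcrop.png

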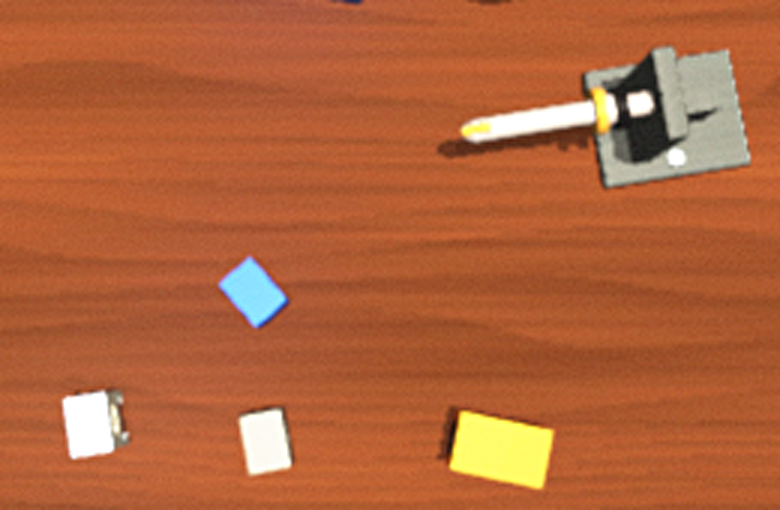

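>>> {"op": "step_arm", "data": {"plan": [[[35,105,0,0.25,100],[70,210,0,0.5,100],[93,282,0,0.65,100],[93,282,0,0.65,100],[93,282,0,0.65,100],[93,282,0,0.65,100],[93,282,0,0.65,100],[93,282,0,0.65,100]]]}}

```text
time: 0.87
tool_pos: [0.3422, -0.2036, 0.2058]
ee_rot: [3.141, -0.003, 1.125]
wrist_force: [0.2, 0.4, 0.2]
width: 0.0938
```

>>> {"op": "step_arm", "data": {"plan": [[[93,281,-50,0.66,100],[93,281,-50,0.66,100],[93,281,-50,0.66,100],[93,281,-50,0.66,100],[93,281,-50,0.66,100],[93,281,-50,0.66,100],[93,281,-50,0.66,100],[93,281,-50,0.66,100]]]}}

```text
time: 1.53
tool_pos: [0.4341, 0.0767, 0.1539]
ee_rot: [-3.14, -0.003, 1.784]
wrist_force: [0.1, 0.2, 0.1]
width: 0.0939
```

```bash
python3 - <<'E'
from h import *
o=robot.get_obs();print(o["time"],o["tool_pos"],o["ee_rot"],o["wrist_force"])
s=cam("wrist");cv2.imwrite("pics/w1.png",s["frame"][...,::-1])
print(project(s,[[.4339,.0723,.048]]))
# rod from top
t=cam("top");f=t["frame"].astype(int)
m=(f[...,1]>110)
C=[]
for c in range(304,352):
    r=np.where(m[155:185,c])[0]+155
    if len(r): print(c,r.min(),r.max(),end=' | ')
E
```

```text
1.5333 [0.43411186 0.07666043 0.15392684] [-3.14019616e+00 -2.74667246e-03  1.78379015e+00] [0.05941792 0.21517791 0.09445332]
[[258.90442319 196.72070344]]
304 171 175 | 305 171 176 | 306 170 176 | 307 169 176 | 308 169 177 | 309 169 177 | 310 169 176 | 311 169 176 | 312 169 176 | 313 168 176 | 314 168 176 | 315 168 176 | 316 168 175 | 317 168 175 | 318 168 175 | 319 167 175 | 320 167 175 | 321 167 175 | 322 167 174 | 323 167 174 | 324 167 174 | 325 166 174 | 326 166 174 | 327 166 174 | 328 166 173 | 329 166 173 | 330 166 173 | 331 165 173 | 332 165 173 | 333 165 173 | 334 165 172 | 335 165 172 | 336 165 172 | 337 165 172 | 338 164 172 | 339 164 172 | 340 164 171 | 341 164 171 | 342 164 171 | 343 164 171 | 344 164 171 | 345 155 171 | 346 155 171 | 347 155 170 | 348 155 170 | 349 155 176 | 350 155 182 | 351 155 184 |
```

View pics/w1.png

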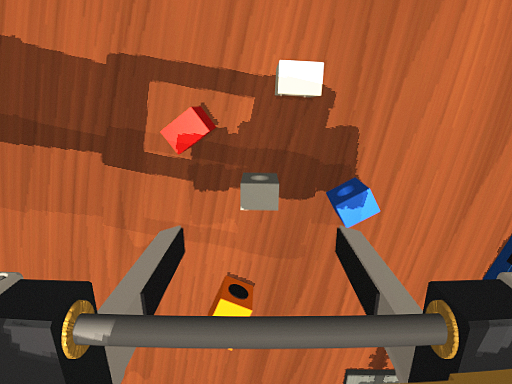

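>>> {"op": "step_arm", "data": {"plan": [[[0,-3,-40,-0.007,100],[0,-3,-80,-0.007,100],[0,-3,-110,-0.007,100],[0,-3,-110,-0.007,100],[0,-3,-110,-0.007,100]]]}}

```text
time: 2.05
tool_pos: [0.4328, 0.0673, 0.0447]
ee_rot: [-3.138, 0.0, 1.768]
wrist_force: [0.4, -1.2, 1.1]
width: 0.0939
```

```bash
python3 - <<'E'
from h import *
o=robot.get_obs();print(o["time"],o["tool_pos"],o["ee_rot"],o["wrist_force"])
s=cam("wrist");f=s["frame"]
hsv=cv2.cvtColor(f,cv2.COLOR_RGB2HSV);H,S,V=cv2.split(hsv)
m=(S<70)&(V>70)
m[:, :150]=0
for b in blobs(s,m,.048,200): print(*b)
# rod fit in top
t=cam("top")
px=[];rows=[]
d=dict(a=(310,172.5),b=(340,167.5))
for z in(.09,.094):print(z,plane(t,[[303.5,173],[310,172.5],[325,170],[340,167.5],[350,166.5]],z)*1000)
E
```

```text
2.05 [0.43275883 0.06726042 0.04473174] [-3.13801317e+00  9.46118562e-05  1.76826619e+00] [ 0.43427233 -1.23776451  1.10091043]
[495. 340.] [614.6  22.6] [27.3 22.8] 89.9
[304. 337.] [475.5 -10.5] [205.3  56.4] 10.9
[379. 276.] [508.   55.3] [24.4 86.8] 51.0
[161. 248.] [372.4  50.5] [40.1 10.4] 67.8
[264. 224.] [433.1  79. ] [35.4 38. ] 11.3
[328.  43.] [445.8 181.8] [42.9 33. ] 9.8
0.09 [[ 625.43095616  -49.59618469   90.        ]
 [ 626.370937    -61.56753252   90.        ]
 [ 631.05826502  -89.23425974   90.        ]
 [ 635.75366818 -116.93334113   90.        ]
 [ 637.64063561 -135.39420883   90.        ]]
0.094 [[ 624.74652289  -49.2674163    94.        ]
 [ 625.68182978  -61.17923789   94.        ]
 [ 630.34585056  -88.70839527   94.        ]
 [ 635.01790633 -116.26974594   94.        ]
 [ 636.89549102 -134.63881895   94.        ]]
```

>>> {"op": "step_arm", "data": {"plan": [[[1,4,-17,0.005,100],[1,4,-33,0.005,100],[1,4,-33,0.005,100],[1,4,-33,0.005,15],[1,4,-33,0.005,15],[1,4,-33,0.005,15],[1,4,-33,0.005,15],[1,4,-33,0.005,15]]]}}

```text
time: 2.82
tool_pos: [0.4357, 0.0731, 0.0135]
ee_rot: [3.14, 0.0, 1.776]
wrist_force: [1.0, 0.2, -0.0]
width: 0.0638
```

>>> {"op": "step_arm", "data": {"plan": [[[0,0,0,0,15],[0,0,0,0,15],[0,0,0,0,15],[0,0,0,0,15]]]}}

```text
time: 3.15
tool_pos: [0.4349, 0.0731, 0.0125]
ee_rot: [-3.141, -0.0, 1.776]
wrist_force: [-0.8, -0.3, 0.0]
width: 0.0374
```

>>> {"op": "step_arm", "data": {"plan": [[[0,0,33,0,15],[0,0,66,0,15],[0,0,66,0,15],[0,0,66,0,15]]]}}

```text
time: 3.48
tool_pos: [0.4367, 0.0732, 0.0806]
ee_rot: [3.137, 0.001, 1.776]
wrist_force: [-0.7, 0.0, -1.1]
width: 0.0358
```

>>> {"op": "step_arm", "data": {"plan": [[[0,0,38,0,15],[37,-16,38,-0.038,15],[74,-32,38,-0.038,15],[110,-48,38,-0.038,15],[146,-64,38,-0.038,15],[181,-81,20,-0.038,15],[181,-81,-1,-0.038,15],[181,-81,-1,-0.038,15]]]}}

```text
time: 4.15
tool_pos: [0.6127, -0.0087, 0.0688]
ee_rot: [-3.128, -0.004, 1.736]
wrist_force: [-0.9, -0.2, -2.5]
width: 0.0357
```

>>> {"op": "step_arm", "data": {"plan": [[[0,0,0,0,15],[0,0,0,0,15],[0,0,0,0,15],[0,0,0,0,15]]]}}

```text
time: 4.48
tool_pos: [0.6163, -0.0074, 0.0796]
ee_rot: [3.138, 0.001, 1.739]
wrist_force: [0.2, -0.4, -0.4]
width: 0.0357
```

```bash
python3 - <<'E'
from h import *
s=cam("wrist");cv2.imwrite("pics/w2.png",s["frame"][...,::-1])
o=robot.get_obs();print(o["tool_pos"],o["ee_rot"],o["wrist_force"])
print(project(s,np.array([[624.9,-50,90],[644.6,-166.3,90],[624.9,-50,97]])/1000))
c=cam("scene");f=c["frame"];print(project(c,np.array([[624.9,-50,90],[644.6,-166.3,90],o["tool_pos"]*1000+[0,0,11.5]])/1000))
w=s["frame"]; b=cv2.resize(f[130:260,130:310],None,fx=3,fy=3,interpolation=cv2.INTER_CUBIC)
out=np.zeros((390+384,540,3),np.uint8);out[:390]=b;out[390:,:512]=w
cv2.imwrite("pics/c2.png",cv2.resize(out,None,fx=.77,fy=.77,interpolation=cv2.INTER_AREA)[...,::-1])
E
```

```text
[ 0.61631844 -0.00742777  0.07956883] [3.13840115e+00 7.96732508e-04 1.73858922e+00] [ 1.55905195  0.79774271 -0.51328424]
[[262.349948   310.17854771]
 [262.00384545 438.88681231]
 [262.47560274 317.40943299]]
[[224.97932294 189.39377865]
 [188.9823853  170.7510303 ]
 [240.05497874 196.27429929]]
```

View pics/c2.png

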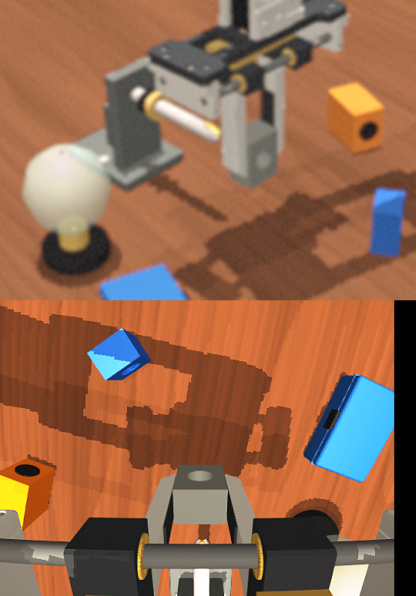

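>>> {"op": "step_arm", "data": {"plan": [[[1.4,0.2,-1,0,15],[4,-15,-1,0,15],[6.4,-29.4,-1,0,15],[8.1,-39.2,-1,0,15],[9.7,-49.1,-1,0,15],[11.4,-59,-1,0,15],[11.4,-59,-1,0,15],[11.4,-59,-1,0,15]]]}}

```text
time: 5.25
tool_pos: [0.6286, -0.0699, 0.0779]
ee_rot: [3.139, 0.004, 1.735]
wrist_force: [1.1, -3.0, 5.5]
width: 0.036
```

```bash
cat > st.py <<'E'
from h import *
import time
o=robot.get_obs();u=np.array([-.167,.986]);n=np.array([.986,.167]);tip=np.array([624.9,-50.])
d=o["tool_pos"][:2]*1000-tip;F=o["wrist_force"]
print("t",o["time"],"lat %.2f along(root) %.2f z %.2f"%(d@n,118+d@u,o["tool_pos"][2]*1000),"yaw",o["ee_rot"][2].round(4),"F lat %.2f along %.2f z %.2f"%(F[:2]@n,F[:2]@u,F[2]),"M",o["wrist_torque"].round(2),"w",o["width"].round(4))
E
python3 st.py
```

```text
Traceback (most recent call last):
  File "st.py", line 5, in <module>
    print("t",o["time"],"lat %.2f along(root) %.2f z %.2f"%(d@n,118+d@u,o["tool_pos"][2]*1000),"yaw",o["ee_rot"][2].round(4),"F lat %.2f along %.2f z %.2f"%(F[:2]@n,F[:2]@u,F[2]),"M",o["wrist_torque"].round(2),"w",o["width"].round(4))
                                                                                                                                                                                                                      ^^^^^^^^^^^^^^^^
AttributeError: 'float' object has no attribute 'round'
```

>>> {"op": "step_arm", "data": {"plan": [[[0,0,0,0,15],[0,0,0,0,15],[0,0,0,0,15]]]}}

```text
time: 5.5
tool_pos: [0.6284, -0.0686, 0.0778]
ee_rot: [3.139, 0.003, 1.737]
wrist_force: [0.2, -3.2, 5.6]
width: 0.0357
```

```bash
sed -i 's/,"w",o\["width"\].round(4)/,"w",o["width"]/' st.py; for i in 1 2 3;do python3 st.py;done
```

```text
t 5.5 lat 0.35 along(root) 99.10 z 77.82 yaw 1.7371 F lat -0.31 along -3.15 z 5.56 M [-0.59 -0.17  0.06] w 0.03570159677669492
t 5.5 lat 0.35 along(root) 99.10 z 77.82 yaw 1.7371 F lat -0.31 along -3.15 z 5.56 M [-0.59 -0.17  0.06] w 0.03570159677669492
t 5.5 lat 0.35 along(root) 99.10 z 77.82 yaw 1.7371 F lat -0.31 along -3.15 z 5.56 M [-0.59 -0.17  0.06] w 0.03570159677669492
```

>>> {"op": "step_arm", "data": {"plan": [[[0,0,1.5,0,15],[0,0,1.5,0,15],[0,0,1.5,0,15]]]}}

```text
time: 5.75
tool_pos: [0.6276, -0.0672, 0.0781]
ee_rot: [3.141, 0.001, 1.738]
wrist_force: [0.9, -1.6, 3.5]
width: 0.0358
```

```bash
python3 st.py
```

```text
t 5.75 lat -0.21 along(root) 100.64 z 78.14 yaw 1.7378 F lat 0.67 along -1.72 z 3.47 M [-0.38 -0.24  0.04] w 0.035835902163696996
```

>>> {"op": "step_arm", "data": {"plan": [[[0,0,2.5,0,15],[0,0,2.5,0,15],[0,0,2.5,0,15]]]}}

```text
time: 6.0
tool_pos: [0.6265, -0.0662, 0.0793]
ee_rot: [-3.139, -0.002, 1.738]
wrist_force: [0.2, -0.1, -0.8]
width: 0.0358
```

```bash
python3 st.py
```

```text
t 6.0 lat -1.12 along(root) 101.74 z 79.28 yaw 1.7382 F lat 0.20 along -0.14 z -0.80 M [-0.05 -0.12  0.03] w 0.035770264128267414
```

>>> {"op": "step_arm", "data": {"plan": [[[2.5,-9,0,0,15],[4.2,-19,0,0,15],[5.8,-29,0,0,15],[6.3,-32,0,0,15],[6.3,-32,0,0,15]]]}}

```text
time: 6.42
tool_pos: [0.6337, -0.1006, 0.0802]
ee_rot: [-3.141, 0.0, 1.736]
wrist_force: [0.2, -0.9, -1.5]
width: 0.0358
```

```bash
python3 st.py
```

```text
t 6.4167 lat 0.27 along(root) 66.68 z 80.23 yaw 1.7357 F lat 0.01 along -0.93 z -1.49 M [-0.01 -0.1   0.01] w 0.03579150057016695
```

>>> {"op": "step_arm", "data": {"plan": [[[0.8,-5,0,0,15],[0.8,-5,0,0,15],[0.8,-5,0,0,15]]]}}

```text
time: 6.67
tool_pos: [0.6345, -0.1041, 0.0805]
ee_rot: [3.142, -0.0, 1.738]
wrist_force: [-0.1, 0.1, 0.2]
width: 0.0357
```

```bash
python3 st.py
```

```text
t 6.6667 lat 0.43 along(root) 63.08 z 80.52 yaw 1.7375 F lat -0.10 along 0.11 z 0.22 M [-0.04 -0.1  -0.03] w 0.03566484688797775
```

>>> {"op": "step_arm", "data": {"plan": [[[0.7,-4,0,0,15],[0.7,-4,0,0,15],[0.7,-4,0,0,15]]]}}

```text
time: 6.92
tool_pos: [0.6352, -0.1079, 0.0806]
ee_rot: [3.141, -0.0, 1.738]
wrist_force: [0.2, -0.3, -0.4]
width: 0.0357
```

>>> {"op": "step_arm", "data": {"plan": [[[0.7,-4,0,0,15],[0.7,-4,0,0,15],[0.7,-4,0,0,15]]]}}

```text
time: 7.17
tool_pos: [0.6359, -0.1121, 0.0805]
ee_rot: [3.141, -0.0, 1.738]
wrist_force: [-0.3, -0.4, -0.3]
width: 0.036
```

>>> {"op": "step_arm", "data": {"plan": [[[0.5,-3,0,0,15],[0.5,-3,0,0,15],[0.5,-3,0,0,15]]]}}

```text
time: 7.42
tool_pos: [0.6364, -0.1151, 0.0805]
ee_rot: [3.142, 0.0, 1.738]
wrist_force: [-0.6, 0.7, -0.2]
width: 0.0358
```

```bash
python3 st.py
```

```text
t 7.4167 lat 0.48 along(root) 51.88 z 80.50 yaw 1.7375 F lat -0.47 along 0.78 z -0.19 M [ 0.03 -0.06 -0.02] w 0.035804947394357745
```

>>> {"op": "step_arm", "data": {"plan": [[[0.5,-3,0,0,15],[0.5,-3,0,0,15],[0.5,-3,0,0,15]]]}}

```text
time: 7.67
tool_pos: [0.6368, -0.1174, 0.0805]
ee_rot: [3.142, -0.001, 1.738]
wrist_force: [-0.2, 1.2, 0.3]
width: 0.0356
```

>>> {"op": "step_arm", "data": {"plan": [[[0.4,-2.5,0,0,15],[0.4,-2.5,0,0,15],[0.4,-2.5,0,0,15]]]}}

```text
time: 7.92
tool_pos: [0.6371, -0.1188, 0.0806]
ee_rot: [-3.141, -0.003, 1.738]
wrist_force: [-0.9, 6.0, 1.6]
width: 0.0361
```

>>> {"op": "step_arm", "data": {"plan": [[[0.4,-2.5,0,0,15],[0.4,-2.5,0,0,15],[0.4,-2.5,0,0,15]]]}}

```text
time: 8.17
tool_pos: [0.6373, -0.1198, 0.0806]
ee_rot: [-3.141, -0.006, 1.739]
wrist_force: [-2.1, 7.7, 1.8]
width: 0.0359
```

```bash
python3 st.py
```

```text
t 8.1667 lat 0.53 along(root) 47.08 z 80.60 yaw 1.739 F lat -0.81 along 8.00 z 1.75 M [ 1.36  0.23 -0.06] w 0.03589179529633834
```

>>> {"op": "step_arm", "data": {"plan": [[[-0.8,5,0,0,15],[-0.8,5,0,0,15],[-0.8,5,0,0,15],[-0.8,5,0,0,15]]]}}

```text
time: 8.5
tool_pos: [0.637, -0.1178, 0.0805]
ee_rot: [3.141, -0.0, 1.738]
wrist_force: [-0.1, 2.8, 0.5]
width: 0.0357
```

>>> {"op": "step_arm", "data": {"plan": [[[2.5,0.4,0,0,15],[4.9,0.8,0,0,15],[4.9,0.8,0,0,15],[4.9,0.8,0,0,15],[4.9,0.8,0,0,15]]]}}

```text
time: 8.92
tool_pos: [0.639, -0.1175, 0.0799]
ee_rot: [-3.135, -0.001, 1.737]
wrist_force: [-6.6, 2.9, 2.6]
width: 0.036
```

>>> {"op": "step_arm", "data": {"plan": [[[-4.9,-0.8,0,0,15],[-9.8,-1.6,0,0,15],[-9.8,-1.6,0,0,15],[-9.8,-1.6,0,0,15],[-9.8,-1.6,0,0,15]]]}}

```text
time: 9.33
tool_pos: [0.6333, -0.1185, 0.0805]
ee_rot: [3.138, 0.0, 1.738]
wrist_force: [3.7, 2.8, -2.6]
width: 0.0354
```

>>> {"op": "step_arm", "data": {"plan": [[[4.9,0.8,0,0,15],[4.9,0.8,2.5,0,15],[4.9,0.8,5,0,15],[4.9,0.8,5,0,15],[4.9,0.8,5,0,15],[4.9,0.8,5,0,15]]]}}

```text
time: 9.83
tool_pos: [0.6363, -0.1178, 0.0824]
ee_rot: [-3.139, -0.001, 1.738]
wrist_force: [5.1, 0.7, -16.9]
width: 0.0355
```

>>> {"op": "step_arm", "data": {"plan": [[[0,0,-5,0,15],[0,0,-10,0,15],[0,0,-10,0,15],[0,0,-10,0,15],[0,0,-10,0,15]]]}}

```text
time: 10.25
tool_pos: [0.6374, -0.1179, 0.0771]
ee_rot: [3.14, 0.001, 1.738]
wrist_force: [-0.6, 3.8, 0.7]
width: 0.0359
```

>>> {"op": "step_arm", "data": {"plan": [[[0,0,0,0,100],[0,0,0,0,100],[0,0,0,0,100],[0,0,0,0,100],[0,0,0,0,100],[0,0,0,0,100]]]}}

```text
time: 10.75
tool_pos: [0.6369, -0.1182, 0.0756]
ee_rot: [3.141, 0.0, 1.738]
wrist_force: [0.3, -0.2, -0.0]
width: 0.0721
```

>>> {"op": "step_arm", "data": {"plan": [[[0,0,20,0,100],[0,0,50,0,100],[0,0,85,0,100],[-20,31,100,0,100],[-40,62,100,0,100],[-60,94,100,0,100],[-80,125,100,0.02,100],[-100,156,100,0.025,100]]]}}

```text
time: 11.42
tool_pos: [0.5359, 0.0391, 0.1757]
ee_rot: [3.141, 0.0, 1.763]
wrist_force: [0.2, 0.3, 0.1]
width: 0.094
```

>>> {"op": "step_arm", "data": {"plan": [[[-20,31,0,0,100],[-40,62,0,0,100],[-60,94,-10,0,100],[-80,125,-20,0,100],[-93,146,-30,0,100],[-93,146,-30,0,100],[-93,146,-30,0,100],[-93,146,-30,0,100]]]}}

```text
time: 12.08
tool_pos: [0.4445, 0.1836, 0.146]
ee_rot: [3.14, 0.001, 1.763]
wrist_force: [0.0, 0.6, -0.5]
width: 0.0938
```

```bash
python3 - <<'E'
from h import *
o=robot.get_obs();print(o["time"],o["tool_pos"],o["ee_rot"])
s=cam("wrist");f=s["frame"];hsv=cv2.cvtColor(f,cv2.COLOR_RGB2HSV);H,S,V=cv2.split(hsv)
for th in(150,225):
  for b in blobs(s,(S<60)&(V>th),.060,300): print(th,*b)
c=cam("scene")["frame"]
b=cv2.resize(c[130:260,130:310],None,fx=2.5,fy=2.5,interpolation=cv2.INTER_CUBIC)
out=np.zeros((325+384,512,3),np.uint8);out[:325,:450]=b;out[325:]=f
cv2.imwrite("pics/c3.png",cv2.resize(out,None,fx=.84,fy=.84,interpolation=cv2.INTER_AREA)[...,::-1])
E
```

```text
12.0833 [0.4445191  0.18363239 0.1459812 ] [3.14042328e+00 7.73323481e-04 1.76281526e+00]
150 [260. 193.] [443.6 188.4] [35.1 37. ] 10.9
225 [260. 199.] [444.7 182.8] [35.1 25.5] 10.9
```

View pics/c3.png

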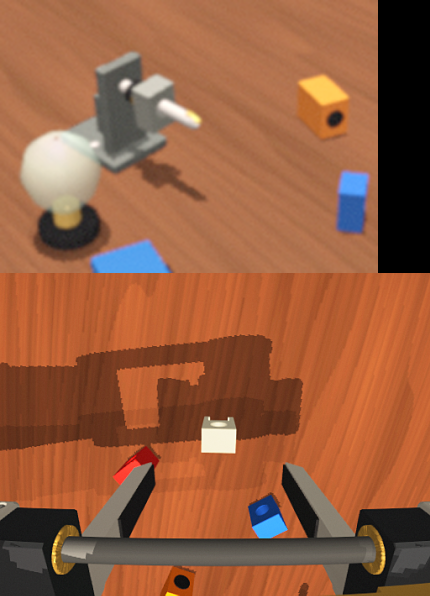

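>>> {"op": "step_arm", "data": {"plan": [[[0,-1,-40,-0.002,100],[0,-1,-80,-0.002,100],[0,-1,-110,-0.002,100],[0,-1,-123,-0.002,100],[0,-1,-123,-0.002,100],[0,-1,-123,-0.002,100],[0,-1,-123,-0.002,15],[0,-1,-123,-0.002,15]]]}}

```text
time: 12.85
tool_pos: [0.446, 0.1832, 0.0247]
ee_rot: [3.137, -0.0, 1.76]
wrist_force: [1.0, -0.5, -0.3]
width: 0.084
```

>>> {"op": "step_arm", "data": {"plan": [[[0,0,0,0,15],[0,0,0,0,15],[0,0,0,0,15],[0,0,0,0,15],[0,0,0,0,15],[0,0,0,0,15],[0,0,0,0,15],[0,0,0,0,15]]]}}

```text
time: 13.52
tool_pos: [0.4439, 0.1831, 0.0225]
ee_rot: [3.141, -0.0, 1.761]
wrist_force: [0.8, -0.2, 0.4]
width: 0.0362
```

>>> {"op": "step_arm", "data": {"plan": [[[0,0,35,0,15],[0,0,70,0,15],[0,0,100,0,15],[0,0,100,0,15]]]}}

```text
time: 13.85
tool_pos: [0.4479, 0.1843, 0.1297]
ee_rot: [3.129, -0.001, 1.761]
wrist_force: [1.9, 0.3, 0.2]
width: 0.036
```

>>> {"op": "step_arm", "data": {"plan": [[[27,-29,0,0,15],[54,-59,0,0,15],[81,-89,0,0,15],[108,-119,0,-0.01,15],[135,-148,0,-0.023,15],[160,-177,0,-0.023,15],[173,-191,0,-0.023,15],[173,-191,-20,-0.023,15]]]}}

```text
time: 14.52
tool_pos: [0.6217, -0.0123, 0.1051]
ee_rot: [3.134, 0.004, 1.733]
wrist_force: [0.4, -0.6, -0.6]
width: 0.0355
```

>>> {"op": "step_arm", "data": {"plan": [[[0,0,-28,0,15],[0,0,-28,0,15],[0,0,-28,0,15],[0,0,-28,0,15],[0,0,-28,0,15],[0,0,-28,0,15]]]}}

```text
time: 15.02
tool_pos: [0.618, -0.0077, 0.0767]
ee_rot: [3.138, 0.001, 1.738]
wrist_force: [-0.4, 0.7, -0.1]
width: 0.0356
```

```bash
python3 st.py; python3 - <<'E'
from h import *
s=cam("wrist");f=s["frame"];cv2.imwrite("pics/w4.png",f[...,::-1])
E
```

```text
t 15.0167 lat 0.25 along(root) 160.86 z 76.68 yaw 1.7384 F lat -0.28 along 0.80 z -0.07 M [-0.03 -0.09 -0.01] w 0.03560814559795937
```

>>> {"op": "step_arm", "data": {"plan": [[[-0.5,-0.1,-2.5,0,15],[-0.5,-0.1,-2.5,0,15],[2,-15,-2.5,0,15],[3.7,-25,-2.5,0,15],[5.3,-35,-2.5,0,15],[5.3,-35,-2.5,0,15]]]}}

```text
time: 15.57
tool_pos: [0.6226, -0.0459, 0.072]
ee_rot: [3.141, 0.001, 1.735]
wrist_force: [-1.6, -1.4, -1.5]
width: 0.036
```

>>> {"op": "step_arm", "data": {"plan": [[[1.7,-10,0,0,15],[3.3,-20,0,0,15],[5,-30,0,0,15],[5.6,-33.5,0,0,15],[5.6,-33.5,0,0,15]]]}}

```text
time: 15.98
tool_pos: [0.6279, -0.0779, 0.0719]
ee_rot: [-3.142, 0.0, 1.736]
wrist_force: [-0.6, 0.2, -0.3]
width: 0.0361
```

```bash
python3 st.py
```

```text
t 15.9833 lat -1.66 along(root) 90.01 z 71.89 yaw 1.7362 F lat -0.54 along 0.27 z -0.33 M [-0.01 -0.06 -0.03] w 0.0360582072407202
```

>>> {"op": "step_arm", "data": {"plan": [[[2.2,-5,1,0,15],[3.1,-10.6,1,0,15],[3.1,-10.6,1,0,15],[3.1,-10.6,1,0,15]]]}}

```text
time: 16.32
tool_pos: [0.631, -0.0871, 0.073]
ee_rot: [3.142, -0.0, 1.738]
wrist_force: [0.0, -0.6, -1.0]
width: 0.0358
```

>>> {"op": "step_arm", "data": {"plan": [[[0.5,-3,0,0,15],[0.5,-3,0,0,15],[0.5,-3,0,0,15]]]}}

```text
time: 16.57
tool_pos: [0.6314, -0.0899, 0.073]
ee_rot: [3.142, -0.0, 1.738]
wrist_force: [-0.1, -0.4, -1.4]
width: 0.0359
```

>>> {"op": "step_arm", "data": {"plan": [[[0.4,-2.5,0,0,15],[0.4,-2.5,0,0,15],[0.4,-2.5,0,0,15]]]}}

```text
time: 16.82
tool_pos: [0.6317, -0.092, 0.073]
ee_rot: [3.142, -0.001, 1.738]
wrist_force: [-0.2, 2.7, -0.1]
width: 0.0361
```

```bash
python3 st.py
```

```text
t 16.8167 lat -0.27 along(root) 75.48 z 73.02 yaw 1.738 F lat 0.27 along 2.70 z -0.07 M [ 0.31 -0.03  0.01] w 0.036101047806260216
```

>>> {"op": "step_arm", "data": {"plan": [[[0,0,-2,0,15],[0,0,-2,0,100],[0,0,-2,0,100],[0,0,-2,0,100],[0,0,-2,0,100],[0,0,-2,0,100],[0,0,-2,0,100],[0,0,-2,0,100]]]}}

```text
time: 17.48
tool_pos: [0.6318, -0.0927, 0.0711]
ee_rot: [3.141, 0.0, 1.738]
wrist_force: [-0.9, 0.4, 0.5]
width: 0.0793
```

>>> {"op": "step_arm", "data": {"plan": [[[0,0,20,0,100],[0,0,50,0,100],[0,0,85,0,100],[-30,2,90,-0.07,100],[-65,4,90,-0.15,100],[-100,7,90,-0.24,100],[-135,10,90,-0.32,100],[-170,13,80,-0.38,100]]]}}

```text
time: 18.15
tool_pos: [0.4615, -0.0797, 0.153]
ee_rot: [3.137, 0.0, 1.354]
wrist_force: [-0.6, -1.4, 0.1]
width: 0.0937
```

>>> {"op": "step_arm", "data": {"plan": [[[-33,2,-15,0,100],[-33,2,-15,0,100],[-33,2,-15,0,100],[-33,2,-15,0,100],[-33,2,-15,0,100]]]}}

```text
time: 18.57
tool_pos: [0.4308, -0.0781, 0.1377]
ee_rot: [3.138, 0.0, 1.358]
wrist_force: [0.3, -0.0, 0.2]
width: 0.0939
```

```bash
python3 - <<'E'
from h import *
o=robot.get_obs();print(o["time"],o["tool_pos"],o["ee_rot"])
s=cam("wrist");f=s["frame"];hsv=cv2.cvtColor(f,cv2.COLOR_RGB2HSV);H,S,V=cv2.split(hsv)
for b in blobs(s,(H>17)&(H<35)&(S>100)&(V>180),.048,300): print(*b)
print(f[int(200),260],f[190:230:8,260])
c=cam("scene")["frame"]
b=cv2.resize(c[130:260,130:310],None,fx=2.5,fy=2.5,interpolation=cv2.INTER_CUBIC)
out=np.zeros((325+384,512,3),np.uint8);out[:325,:450]=b;out[325:]=f
cv2.imwrite("pics/c5.png",cv2.resize(out,None,fx=.84,fy=.84,interpolation=cv2.INTER_AREA)[...,::-1])
E
```

```text
18.5667 [ 0.43082599 -0.07806152  0.13767622] [3.13786449e+00 2.85599415e-04 1.35794429e+00]
[257. 221.] [424.8 -98.9] [13.5 35.4] 77.7
[251 131  17] [[251 130  12]
 [251 130  18]
 [251 129  15]
 [251 127  12]
 [255 239  56]]
```

View pics/c5.png

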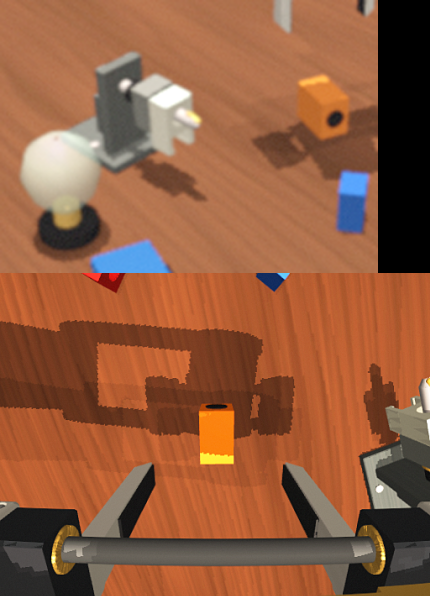

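>>> {"op": "step_arm", "data": {"plan": [[[-1,1,-40,0,100],[-1,1,-80,0,100],[-1,1,-110,0,100],[-1,1,-125,0,100],[-1,1,-125,0,100],[-1,1,-125,0,100],[-1,1,-125,0,15],[-1,1,-125,0,15]]]}}

```text
time: 19.33
tool_pos: [0.43, -0.0772, 0.0132]
ee_rot: [3.137, 0.0, 1.358]
wrist_force: [0.3, -0.2, -0.6]
width: 0.084
```

>>> {"op": "step_arm", "data": {"plan": [[[0,0,0,0,15],[0,0,0,0,15],[0,0,0,0,15],[0,0,0,0,15],[0,0,0,0,15],[0,0,0,0,15],[0,0,0,0,15],[0,0,0,0,15]]]}}

```text
time: 20.0
tool_pos: [0.4278, -0.0766, 0.011]
ee_rot: [3.141, 0.0, 1.358]
wrist_force: [-0.3, -0.8, 0.5]
width: 0.0357
```

>>> {"op": "step_arm", "data": {"plan": [[[0,0,35,0,15],[0,0,70,0,15],[0,0,90,0,15],[0,0,90,0,15],[0,0,90,0,15]]]}}

```text
time: 20.42
tool_pos: [0.4285, -0.0767, 0.1018]
ee_rot: [3.139, 0.0, 1.358]
wrist_force: [-0.7, 0.7, -1.7]
width: 0.036
```

>>> {"op": "step_arm", "data": {"plan": [[[18,28,0,0.08,15],[36,58,0,0.16,15],[55,85,0,0.24,15],[90,87,0,0.3,15],[125,87,0,0.38,15],[158,82,0,0.38,15],[188,74,-10,0.38,15],[188,74,-23.5,0.38,15]]]}}

```text
time: 21.08
tool_pos: [0.6196, -0.0037, 0.0741]
ee_rot: [3.141, 0.001, 1.737]
wrist_force: [-0.3, -0.3, -1.5]
width: 0.0359
```

>>> {"op": "step_arm", "data": {"plan": [[[0,0,0,0,15],[0,0,0,0,15],[0,0,0,0,15],[0,0,0,0,15],[0,0,0,0,15],[0,0,0,0,15],[0,0,0,0,15]]]}}

```text
time: 21.67
tool_pos: [0.6159, -0.0024, 0.0785]
ee_rot: [3.14, 0.0, 1.738]
wrist_force: [0.1, -0.2, -0.3]
width: 0.0358
```

```bash
python3 st.py
```

```text
t 21.6667 lat -0.95 along(root) 166.39 z 78.55 yaw 1.7379 F lat 0.07 along -0.17 z -0.31 M [-0.   -0.11  0.01] w 0.03576373383518966
```

>>> {"op": "step_arm", "data": {"plan": [[[0.6,0.1,-1,0,15],[3.4,-16.6,-1,0,15],[3.4,-16.6,-1,0,15],[3.4,-16.6,-1,0,15],[3.4,-16.6,-1,0,15],[3.4,-16.6,-1,0,15]]]}}

```text
time: 22.17
tool_pos: [0.6191, -0.0186, 0.0765]
ee_rot: [3.142, -0.0, 1.738]
wrist_force: [0.5, -0.1, -0.5]
width: 0.0358
```

```bash
python3 st.py
```

```text
t 22.1667 lat -0.46 along(root) 149.95 z 76.49 yaw 1.7381 F lat 0.46 along -0.22 z -0.49 M [-0.01 -0.11  0.03] w 0.03583759231848936
```

>>> {"op": "step_arm", "data": {"plan": [[[0.2,0,1,0,15],[0.8,-3.9,1,0,15],[0.8,-3.9,1,0,15],[0.8,-3.9,1,0,15]]]}}

```text
time: 22.5
tool_pos: [0.6201, -0.0231, 0.0776]
ee_rot: [3.141, 0.0, 1.738]
wrist_force: [-0.3, -0.8, -0.7]
width: 0.0358
```

>>> {"op": "step_arm", "data": {"plan": [[[0.7,-4,0,0,15],[0.7,-4,0,0,15],[0.7,-4,0,0,15]]]}}

```text
time: 22.75
tool_pos: [0.6207, -0.0273, 0.0774]
ee_rot: [3.142, -0.0, 1.737]
wrist_force: [-0.5, 0.2, -1.3]
width: 0.0359
```

```bash
python3 st.py
```

```text
t 22.75 lat -0.34 along(root) 141.10 z 77.45 yaw 1.7374 F lat -0.44 along 0.26 z -1.32 M [-0.06 -0.11 -0.01] w 0.035885761438049266
```

>>> {"op": "step_arm", "data": {"plan": [[[0.7,-4,0,0,15],[0.7,-4,0,0,15],[0.7,-4,0,0,15]]]}}

```text
time: 23.0
tool_pos: [0.6217, -0.0315, 0.0779]
ee_rot: [3.141, 0.001, 1.737]
wrist_force: [0.4, 0.0, 1.1]
width: 0.0356
```

>>> {"op": "step_arm", "data": {"plan": [[[0.7,-4,0,0,15],[0.7,-4,0,0,15],[0.7,-4,0,0,15]]]}}

```text
time: 23.25
tool_pos: [0.6225, -0.0359, 0.078]
ee_rot: [3.141, 0.002, 1.737]
wrist_force: [-0.3, -0.7, 0.8]
width: 0.0361
```

```bash
python3 st.py
```

```text
t 23.25 lat -0.05 along(root) 132.32 z 77.95 yaw 1.7374 F lat -0.45 along -0.59 z 0.82 M [-0.26 -0.06  0.04] w 0.03606808392428434
```

>>> {"op": "step_arm", "data": {"plan": [[[0.7,-4,0,0,15],[0.7,-4,0,0,15],[0.7,-4,0,0,15]]]}}

```text
time: 23.5
tool_pos: [0.6232, -0.0392, 0.078]
ee_rot: [3.141, 0.0, 1.738]
wrist_force: [-0.6, -0.2, 2.4]
width: 0.036
```

>>> {"op": "step_arm", "data": {"plan": [[[0.5,-3,0,0,15],[0.5,-3,0,0,15],[0.5,-3,0,0,15]]]}}

```text
time: 23.75
tool_pos: [0.6236, -0.0422, 0.0779]
ee_rot: [3.141, 0.0, 1.738]
wrist_force: [0.0, 2.3, 4.0]
width: 0.0355
```

```bash
python3 st.py
```

```text
t 23.75 lat 0.05 along(root) 125.93 z 77.87 yaw 1.7378 F lat 0.39 along 2.25 z 4.01 M [ 0.29 -0.07  0.01] w 0.03554752988779138
```

>>> {"op": "step_arm", "data": {"plan": [[[0.5,-3,0,0,15],[0.5,-3,0,0,15],[0.5,-3,0,0,15]]]}}

```text
time: 24.0
tool_pos: [0.6242, -0.0457, 0.0779]
ee_rot: [3.141, 0.001, 1.737]
wrist_force: [-0.2, 0.7, 4.0]
width: 0.0359
```

>>> {"op": "step_arm", "data": {"plan": [[[0.5,-3,0,0,15],[0.5,-3,0,0,15],[0.5,-3,0,0,15]]]}}

```text
time: 24.25
tool_pos: [0.6247, -0.0488, 0.0779]
ee_rot: [3.141, 0.001, 1.737]
wrist_force: [0.2, 0.7, 5.0]
width: 0.0358
```

```bash
python3 st.py
```

```text
t 24.25 lat -0.01 along(root) 119.19 z 77.87 yaw 1.7374 F lat 0.28 along 0.68 z 4.96 M [ 0.01 -0.11  0.02] w 0.0358326118800763
```

>>> {"op": "step_arm", "data": {"plan": [[[0.3,-2,0,0,15],[0.3,-2,0,0,15],[0.3,-2,0,0,15]]]}}

```text
time: 24.5
tool_pos: [0.6248, -0.0502, 0.0779]
ee_rot: [3.141, 0.0, 1.738]
wrist_force: [-0.3, 1.1, 5.2]
width: 0.0356
```

>>> {"op": "step_arm", "data": {"plan": [[[0.2,-1.2,0,0,15],[0.2,-1.2,0,0,15],[0.2,-1.2,0,0,15]]]}}

```text
time: 24.75
tool_pos: [0.625, -0.051, 0.0779]
ee_rot: [3.141, -0.0, 1.738]
wrist_force: [-0.3, 2.9, 6.6]
width: 0.0357
```

```bash
python3 st.py
```

```text
t 24.75 lat -0.09 along(root) 117.04 z 77.88 yaw 1.738 F lat 0.19 along 2.89 z 6.59 M [ 0.36 -0.03  0.01] w 0.035672137139567836
```

>>> {"op": "step_arm", "data": {"plan": [[[0.3,-1.5,0,0,15],[0.3,-1.5,0,0,15],[0.3,-1.5,0,0,15]]]}}

```text
time: 25.0
tool_pos: [0.6251, -0.0516, 0.0779]
ee_rot: [3.141, -0.002, 1.738]
wrist_force: [-0.6, 3.8, 6.3]
width: 0.0359
```

```bash
python3 st.py
```

```text
t 25.0 lat -0.09 along(root) 116.42 z 77.88 yaw 1.7382 F lat 0.03 along 3.89 z 6.26 M [ 0.64  0.06 -0.03] w 0.03594056860979014
```

>>> {"op": "step_arm", "data": {"plan": [[[0.2,-1.2,0,0,15],[0.2,-1.2,0,0,15],[0.2,-1.2,0,0,15]]]}}

```text
time: 25.25
tool_pos: [0.6251, -0.0518, 0.078]
ee_rot: [3.141, -0.004, 1.739]
wrist_force: [-2.0, 6.8, 6.4]
width: 0.0358
```

```bash
python3 st.py
```

```text
t 25.25 lat -0.07 along(root) 116.20 z 77.95 yaw 1.7386 F lat -0.84 along 7.07 z 6.35 M [ 1.    0.15 -0.06] w 0.035779565208026116
```

>>> {"op": "step_arm", "data": {"plan": [[[0.2,-1,0,0,15],[0.2,-1,0,0,15],[0.2,-1,0,0,15]]]}}

```text
time: 25.5
tool_pos: [0.6252, -0.0521, 0.0779]
ee_rot: [3.141, -0.005, 1.739]
wrist_force: [-1.7, 8.5, 6.9]
width: 0.0359
```

```bash
python3 st.py
```

```text
t 25.5 lat -0.08 along(root) 115.90 z 77.93 yaw 1.7389 F lat -0.30 along 8.63 z 6.89 M [ 1.25  0.26 -0.07] w 0.03587584854836977
```

>>> {"op": "step_arm", "data": {"plan": [[[0.2,-1,0,0,15],[0.2,-1,0,0,15],[0.2,-1,0,0,15]]]}}

```text
time: 25.75
tool_pos: [0.6253, -0.0524, 0.078]
ee_rot: [3.141, -0.006, 1.739]
wrist_force: [-1.9, 8.7, 6.4]
width: 0.0357
```

```bash
python3 st.py
```

```text
t 25.75 lat -0.04 along(root) 115.54 z 77.98 yaw 1.7392 F lat -0.40 along 8.93 z 6.37 M [ 1.44  0.27 -0.05] w 0.03571997235233391
```

>>> {"op": "step_arm", "data": {"plan": [[[0.1,-0.7,0,0,15],[0.1,-0.7,0,0,15],[0.1,-0.7,0,0,15],[0.1,-0.7,0,0,15],[0.1,-0.7,0,0,15]]]}}

```text
time: 26.17
tool_pos: [0.6253, -0.0526, 0.078]
ee_rot: [3.141, -0.007, 1.739]
wrist_force: [-2.6, 9.7, 7.9]
width: 0.0357
```

```bash
python3 st.py; python3 - <<'E'
from h import *
s=cam("scene")["frame"];w=cam("wrist")["frame"]
b=cv2.resize(s[140:240,150:260],None,fx=3.5,fy=3.5,interpolation=cv2.INTER_CUBIC)
cv2.imwrite("pics/c6.png",b[...,::-1])
E
```

```text
t 26.1667 lat -0.05 along(root) 115.38 z 77.98 yaw 1.7395 F lat -0.96 along 10.05 z 7.86 M [1.61 0.31 0.  ] w 0.03565708842468838
```

View pics/c6.png

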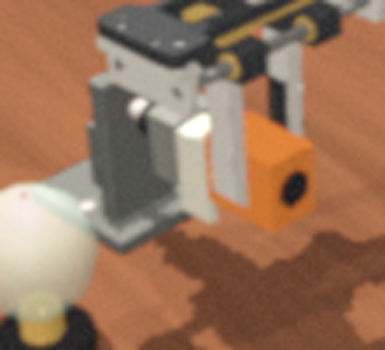

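The image shows the cap against the clip, and the clip against the spacer. I'm easing off slightly, then releasing.

>>> {"op": "step_arm", "data": {"plan": [[[-0.2,1.2,0,0,15],[-0.3,2,0,0,15],[-0.3,2,0,0,100],[-0.3,2,0,0,100],[-0.3,2,0,0,100],[-0.3,2,0,0,100],[-0.3,2,0,0,100],[-0.3,2,0,0,100]]]}}

```text
time: 26.93
tool_pos: [0.6253, -0.055, 0.077]
ee_rot: [-3.141, -0.0, 1.737]
wrist_force: [-0.1, 1.1, -0.4]
width: 0.0726
```

>>> {"op": "step_arm", "data": {"plan": [[[0,0,0,0,100],[0,0,0,0,100],[0,0,30,0,100],[0,0,60,0,100],[0,0,95,0,100],[-40,0,100,0,100],[-80,0,100,0,100],[-120,0,100,0,100]]]}}

```text
time: 27.6
tool_pos: [0.5052, -0.0548, 0.1785]
ee_rot: [3.139, 0.001, 1.738]
wrist_force: [-0.5, -0.6, 0.2]
width: 0.0941
```

>>> {"op": "step_arm", "data": {"plan": [[[-40,0,0,0,100],[-80,0,0,0,100],[-120,0,0,0,100],[-120,0,0,0,100]]]}}

```text
time: 27.93
tool_pos: [0.3794, -0.0538, 0.1769]
ee_rot: [-3.139, -0.0, 1.737]
wrist_force: [-0.1, -0.5, 0.0]
width: 0.094
```

```bash
python3 st.py; python3 - <<'E'
from h import *
s=cam("scene")["frame"];t=cam("top")["frame"]
b=cv2.resize(s[140:240,150:260],None,fx=3.5,fy=3.5,interpolation=cv2.INTER_CUBIC)
b2=cv2.resize(t[130:230,280:390],None,fx=3.5,fy=3.5,interpolation=cv2.INTER_CUBIC)
cv2.imwrite("pics/c7.png",np.hstack([b,b2])[...,::-1])
E
```

```text
t 27.9333 lat -242.71 along(root) 155.24 z 176.91 yaw 1.7369 F lat -0.17 along -0.48 z 0.01 M [-0.02 -0.09 -0.01] w 0.09402955054418723
```

View pics/c7.png

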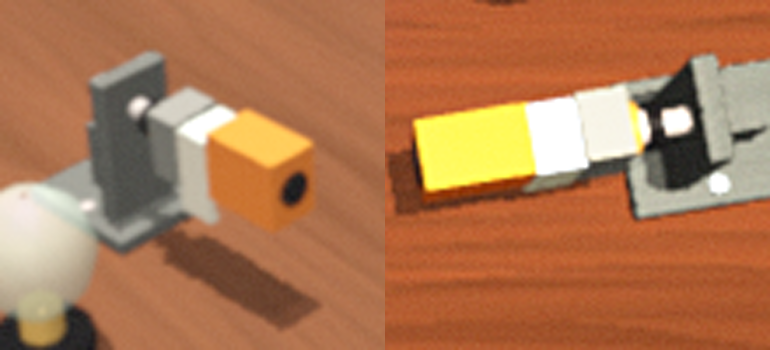

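```bash
python3 -c "
from bench import robot
print(robot.close_job())"
```

```text
the job is handed in; nothing more can be done
None
```

The grey spacer, white clip and orange cap (open end first) are on the rod in that order, and the job was handed in at about 28 s of the 72 s allowed. The interface gave no verdict.

- **Stop:** I felt it at about 36 mm from the plate. The clip and then the cap each met resistance within about 1 mm of where that predicted.
- **Press:** The final push read about 10 N along the rod at the wrist. The tongue's drag was about 1–2 N, so roughly 8 N reached the clip, and the stop gave about 2 mm. The forces between the parts are worked out from these readings, not measured directly.
- **Last check:** After letting go, the scene and top pictures show the three parts tight together and level, with no visible gap. The bulb also looks undisturbed. I did not measure the torch or battery box again, but the arm never went near them and no force spike suggested contact.
- **Other forces:** While sliding the spacer on, it rubbed the rod or tongue with about 6 N until I raised it. Feeling for the rod's height through the spacer gave about 17 N on the bracket for a moment, the highest reading and under the 25 N limit.

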